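# Stack the sample tubs on their scales

### The arm

A 7-joint arm with a two-finger parallel gripper is mounted at the origin on the work surface. World frame = base frame: x ahead of the robot, y to its left, z up, the work surface at z = 0. Lengths are in mm, angles in rad, forces in N, time in s.
With the tool pointing down it reaches from about 425 to 950 mm from the base axis. Payload 16.7 kg.
Tool frame: the origin (TCP) lies midway between the tips of the shut fingers; the grasp point (between the pads) lies 19 mm behind it (robot.tcp_to_grasp is the distance from the TCP to the grasp point, in mm); z points along the fingers, y is the direction in which the jaws open and shut (so a half turn about z gives the same grasp; the last joint's range is limited). The gripper opens to 94 mm and grips with 3 to 60 N. Pads are 16 mm wide; open, the fingers measure 119 mm over their backs; the gripper's body (75 mm by 177 mm) begins 78 mm behind the grasp point.
Start: joints at [1.196, 0.426, 0.074, 1.606, -0.034, 1.111, -0.067], TCP at [151.094, -657.833, 205.467] pointing down, gripper open.
Joint ranges: [-2.85, 2.85], [-0.5, 2.14], [-1.23, 1.37], [0.21, 2.46], [-1.02, 4.16], [0.16, 2.05], [-2.73, 2.73]. Speed limits (rad/s): [1.89, 1.89, 2.39, 2.39, 3.01, 3.01, 3.01].

### API

Orientations are given as a unit quaternion [x, y, z, w].
In Python, from rig import robot, cams, job gives the robot as it stands.
- The arm moves only by the tool servo_tool, never from a script. Its argument "moves" is one flat list of numbers, 7 for each row, row after row: the gripper's target within -1 to 1 (shut at 1, half-way at 0, fully open at -1), then the shift along the world's x, y, z in units of 30 mm (1.0 is 30 mm), then the turn, a rotation vector about the world's x, y, z in units of 5 degrees (1.0 is 5 degrees). A call has 1 to 12 rows; each row shifts and turns the commanded pose from where the row before left it; what a row does not reach is not made up. A row lasts 1/10 s, in which the tool goes at most 50 mm and 8.59 degrees, less where a joint would pass 70% of its speed; a pose out of reach is approached as far as the arm can. A call is refused whole if a number of a shift passes 1 or a number of a turn 1, either way. A call with a gripper value outside its range is refused whole. The fingers move at their own pace and stop on an object; "squeeze" is the grip in N (left out, the last holds). Time passes only in rows, so rows that do not move let the fingers close. It gives the time, the measured TCP pose, the force and the opening at its end, in the units of the state.
- robot.read_state(): the state, without advancing time (a new reading comes with each control period).
- cams.snapshot(name): name is "scene" or "side" or "wrist"; returns a dict with "image" (480x640x3 uint8, red, green, blue), "vertical_fov" (degrees; the focal length in pixels is half the picture's height over the tangent of half this angle, whatever the lens; pixels are square), "cx", "cy" (the principal point, pixels), "extrinsics" (4x4, takes a point from camera to world coordinates). Camera axes: x right, y down, z forward; pixel columns grow to the right and rows downward; lengths in mm; the calibration is good to about 2 mm. A picture is of the moment at which its call begins. There is no depth.
- job.job_done(): hands the job in, once; it reports no verdict.
The state is a dict: "time_s": time; "joint_positions": joint angles; "joint_velocities": joint speeds; "joint_efforts": joint torques, N m; "eef_pos": TCP position; "ee_rot": TCP orientation; "contact_force": force on the tool from outside, world axes, zero at the start; "torque": the same for the moment, N m; "opening": finger opening in mm.
Only numpy, scipy, OpenCV 4.12 (cv2) and the standard library are available. Lean on these libraries where they do the work, as an engineer would, in place of code of your own. Each camera call takes 0.05 s, during which the arm holds its last target. There are 200 camera calls.

### The job

The closed sample tubs are to be weighed in two batches: stack the three round tubs in the middle of the pan of the scale with the round pan, and the two square tubs in the middle of the pan of the scale with the square pan. In each stack the largest tub goes at the bottom and the smallest on top, upright and centred on one another. Leave the tube rack, the spatula pot and the reagent jar where they stand.

Things in the scene. Friction and masses are not known exactly. Their poses are not given: they have to be found in the camera images.
- round_large: Largest round sample tub, white plastic with a white press-on lid, closed. Lid 64 mm across, the tub 46 mm tall in all, foot 48 mm across. Origin: centre of its underside; z up. The lid is a flat-topped straight-sided disc, the top 10 mm of the height and the widest part: grip the tub across the lid's edge.
- round_medium: Medium round sample tub of the same kind: lid 54 mm across, 40 mm tall in all, foot 38 mm across; lid is the top 10 mm. Origin: centre of its underside; z up.
- round_small: Smallest round sample tub of the same kind: lid 44 mm across, 34 mm tall in all, foot 28 mm across; lid is the top 10 mm. Origin: centre of its underside; z up.
- square_large: Larger square sample tub, white plastic, closed with a flat white lid 60 by 60 mm (sides along its x and y axes), 42 mm tall in all, foot 46 by 46 mm; lid is the top 10 mm and the widest part. Origin: centre of its underside; z up.
- square_small: Smaller square sample tub of the same kind: lid 45 by 45 mm (sides along its x and y axes), 34 mm tall in all, foot 31 by 31 mm; lid is the top 10 mm. Origin: centre of its underside; z up.
- round_scale: Compact bench scale, fixed to the bench, with a ROUND steel pan 120 mm across whose flat top is 35 mm above the bench and does not sink under load. Origin: on the bench under the pan's centre. White housing 140 mm wide (y) and 28 mm high, from x = -120 mm (grey display end, facing the robot) to x = +80 mm.
- square_scale: The same scale with a SQUARE steel pan, 116 by 116 mm, flat top 35 mm above the bench. Origin: on the bench under the pan's centre; housing as on the other scale.
- tube_rack: Bystander: blue rack of capped clear tubes, 90 (x) by 200 (y) mm, 80 mm tall, standing loose beyond the tubs. Origin: centre of its underside.
- spatula_pot: Bystander: blue plastic pot 60 mm across, 85 mm tall, with steel spatulas standing in it to 150 mm, loose beyond the tubs. Origin: centre of its underside.
- reagent_jar: Bystander: amber glass jar with a white cap, 56 mm across, 90 mm tall, loose beyond the tubs. Origin: centre of its underside.
There are look-alikes about, which are no part of the job. Leave any brown or green look-alike of the round_small alone.

How it is judged:
By the outcome, as a careful person would: the job done as asked, in the order asked, and still so for the second after the job is handed in, with the robot touching nothing.
It also fails if it takes over 134 s, if anything falls off the work surface, if the arm or the gripper's body presses on something with over 40 N, if the wrist force passes 120 N, or if a joint passes its speed limit or range.

## Working session

There is one attempt and no reset: what is moved stays moved. The work goes in short steps, Python scripts to look and compute and a tool call to move; the robot and the scene stay as the last step left them, time stands still between calls to the robot, and variables do not carry over. Pictures are saved under pics/ and viewed, about 12 in all and at most 16, crops included, and the job is handed in when it is done.

Besides the shell and the picture viewer there is one more tool, called after ">>>" as name(argument=value, ...) on one line, values as JSON. servo_tool: Moves the arm, as the interface text tells. Its arguments: {"type":"object","properties":{"moves":{"type":"array","items":{"type":"number"}},"squeeze":{"type":"number"}},"required":["moves"]}

```bash
mkdir -p pics; ls; cat > h.py <<'E'
import numpy as np, cv2
from rig import robot, cams, job
def snap(n,f):
    s=cams.snapshot(n); cv2.imwrite('pics/'+f+'.png',s['image'][:,:,::-1]); 
    np.savez('pics/'+f+'.npz',E=s['extrinsics'],f=240/np.tan(np.radians(s['vertical_fov'])/2),cx=s['cx'],cy=s['cy'])
    return s
def load(f): return np.load('pics/'+f+'.npz')
def ray(c,u,v,z):
    E=c['E']; d=E[:3,:3]@np.array([(u-c['cx'])/c['f'],(v-c['cy'])/c['f'],1]); o=E[:3,3]
    return o+d*(z-o[2])/d[2]
def proj(c,p):
    E=c['E']; q=E[:3,:3].T@(np.array(p)-E[:3,3]); return c['f']*q[0]/q[2]+c['cx'],c['f']*q[1]/q[2]+c['cy']
E
python3 - <<'E'
from h import *
for n in ['scene','side','wrist']:
    s=snap(n,n+'0'); print(n,s['vertical_fov'],s['cx'],s['cy'],np.round(s['extrinsics'],3).tolist())
print(robot.read_state())
E
```

```text
pics
scene 47.87887542865387 321.36231998941565 237.1937910328706 [[0.71, 0.49, -0.505, 1250.107], [0.704, -0.48, 0.524, -690.628], [0.014, -0.728, -0.686, 929.612], [0.0, 0.0, 0.0, 1.0]]
side 49.40776967240093 319.6398914257968 236.78797198442382 [[-0.843, -0.316, 0.435, 106.022], [-0.538, 0.487, -0.688, 777.851], [0.005, -0.814, -0.581, 707.504], [0.0, 0.0, 0.0, 1.0]]
wrist 69.95049261088494 321.79602722875626 241.9892153856992 [[0.224, -0.948, -0.226, 215.272], [-0.975, -0.218, -0.05, -641.913], [-0.002, 0.231, -0.973, 384.063], [0.0, 0.0, 0.0, 1.0]]
{'time_s': 0.15, 'joint_positions': array([ 1.1954724 ,  0.42659659,  0.07386901,  1.6064308 , -0.03408327,
        1.11082787, -0.06709525]), 'joint_velocities': array([-7.72812341e-04, -7.31953399e-04, -1.96754310e-05, -1.13780253e-03,
        1.06282885e-04, -1.25122439e-03, -1.98282710e-04]), 'joint_efforts': array([ 3.17733502e-03, -9.36287355e+01,  3.66913341e+00, -4.54427004e+01,
       -4.87335795e-02,  1.79279951e-02,  2.31147515e-04]), 'eef_pos': array([ 151.02738903, -657.5413031 ,  204.94426516]), 'ee_rot': array([ 9.93633812e-01,  1.12656983e-01, -9.84382427e-05, -4.91873959e-04]), 'contact_force': array([ 0.26385419, -0.41830978,  0.72342835]), 'torque': array([ 0.00501041, -0.00921989, -0.00427362]), 'opening': 93.69677874052418}
```

View pics/scene0.png

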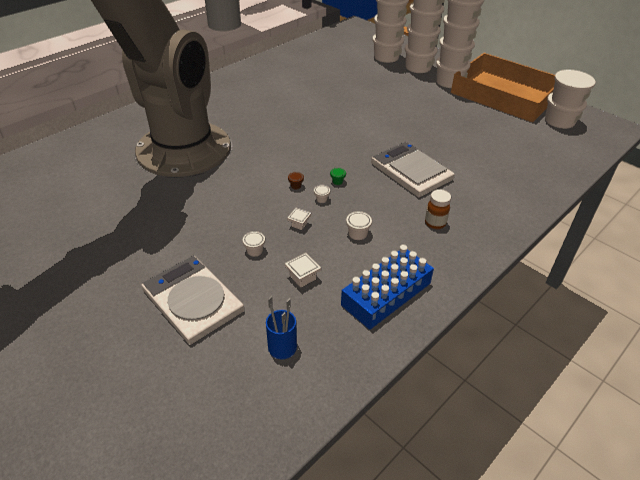

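View pics/side0.png

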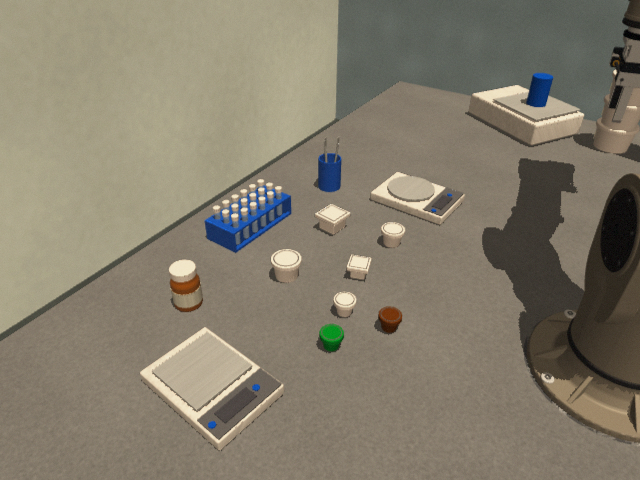

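Scene view: round tubs are large (359,219), medium (254,239) and small (322,190). Square tubs are large (303,266) and small (299,215). The round pan is at (196,297) and the square pan at (418,166). Side view: the same tubs are at (286,259), (393,230), (345,299), (333,213) and (360,263), with the pans at (411,188) and (203,368).

```bash
python3 - <<'E'
from h import *
a,b=load('scene0'),load('side0')
for n,p,q,z in [('rl',(359,219),(286,259),46),('rm',(254,239),(393,230),40),('rs',(322,190),(345,299),34),('sl',(303,266),(333,213),42),('ss',(299,215),(360,263),34),('rpan',(196,297),(411,188),35),('span',(418,166),(203,368),35),('brown',(296,179),(390,315),34),('green',(338,173),(331,332),34),('pot',(283,322),(329,159),85),('jar',(440,198),(183,269),90),
 ('rackA',(345,290),(208,218),60),('rackB',(432,258),(291,195),60)]:
    A,B=ray(a,*p,z),ray(b,*q,z); print(n,A.round(0)[:2],B.round(0)[:2])
# scale edges
for n,c,P in [('sq pan scene',a,[(384,163),(408,149),(452,173),(413,193)]),('sq pan side',b,[(205,329),(282,384),(220,441),(142,378)])]:
    print(n,[ray(c,*p,30).round(0)[:2].tolist() for p in P])
print([ray(b,*p,28).round(0)[:2].tolist() for p in [(400,175),(464,194),(442,221),(371,194)]])
E
```

```text
rl [618.  98.] [618.  99.]
rm [ 487. -130.] [ 482. -124.]
rs [463. 125.] [461. 126.]
sl [ 634. -110.] [ 630. -108.]
ss [493.  11.] [490.  14.]
rpan [ 534. -333.] [ 530. -327.]
span [576. 395.] [571. 398.]
brown [379. 108.] [369. 119.]
green [440. 210.] [438. 214.]
pot [ 745. -270.] [ 739. -265.]
jar [737. 260.] [727. 274.]
rackA [ 760. -107.] [841.  87.]
rackB [833. 104.] [742. -97.]
sq pan scene [[495.0, 343.0], [499.0, 448.0], [659.0, 443.0], [637.0, 293.0]]
sq pan side [[633.0, 327.0], [446.0, 351.0], [462.0, 481.0], [643.0, 464.0]]
[[588.0, -386.0], [408.0, -384.0], [409.0, -237.0], [607.0, -255.0]]
```

View pics/wrist0.png

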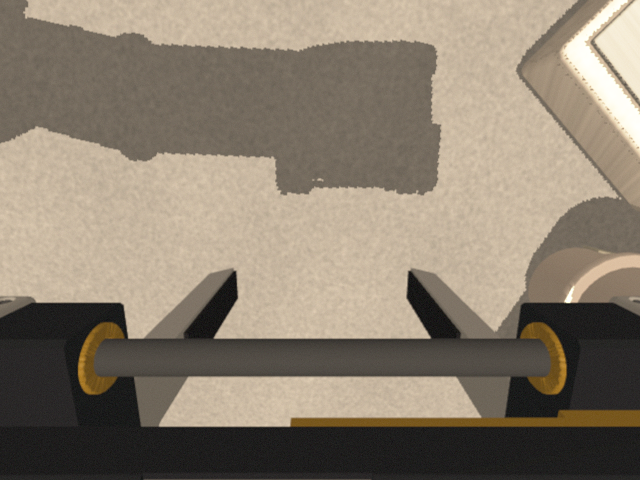

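Wrist view: only fingers and bench, with the big scale at the upper right. I'll set the tool square to the world and go to an overview above the tubs.

>>> servo_tool(moves=[-1,0.8,0.9,0.27,0,0,-0.215,-1,0.8,0.9,0.27,0,0,-0.215,-1,0.8,0.9,0.27,0,0,-0.215,-1,0.8,0.9,0.27,0,0,-0.215,-1,0.8,0.9,0.27,0,0,-0.215,-1,0.8,0.9,0.27,0,0,-0.215,-1,0.8,0.9,0.27,0,0,-0.215,-1,0.8,0.9,0.27,0,0,-0.215,-1,0.8,0.9,0.27,0,0,-0.215,-1,0.8,0.9,0.27,0,0,-0.215,-1,0.8,0.9,0.27,0,0,-0.215,-1,0.8,0.9,0.27,0,0,-0.215], squeeze=15)

```text
time_s: 1.35
eef_pos: [439.8, -332.5, 303.0]
ee_rot: [1.0, -0.0, -0.0, -0.0]
contact_force: [1.0, -0.2, 0.2]
opening: 93.8
```

>>> servo_tool(moves=[-1,0,0.9,0,0,0,0,-1,0,0.9,0,0,0,0,-1,0,0.9,0,0,0,0,-1,0,0.9,0,0,0,0,-1,0,0.9,0,0,0,0,-1,0,0.9,0,0,0,0,-1,0,0.9,0,0,0,0,-1,0,0.9,0,0,0,0,-1,0,0.9,0,0,0,0,-1,0,0.9,0,0,0,0,-1,0,0.5,0,0,0,0,-1,0,0,0,0,0,0])

```text
time_s: 2.55
eef_pos: [439.0, -47.0, 302.7]
ee_rot: [1.0, 0.002, 0.0, -0.0]
contact_force: [-0.6, -0.9, -0.2]
opening: 93.8
```

```bash
python3 - <<'E'
from h import *
s=snap('wrist','w1'); print(robot.read_state()['eef_pos'],robot.read_state()['ee_rot'])
E
```

```text
[438.99931643 -48.4513672  302.65680512] [9.99999443e-01 1.05244747e-03 6.25739009e-06 8.42087547e-05]
```

View pics/w1.png

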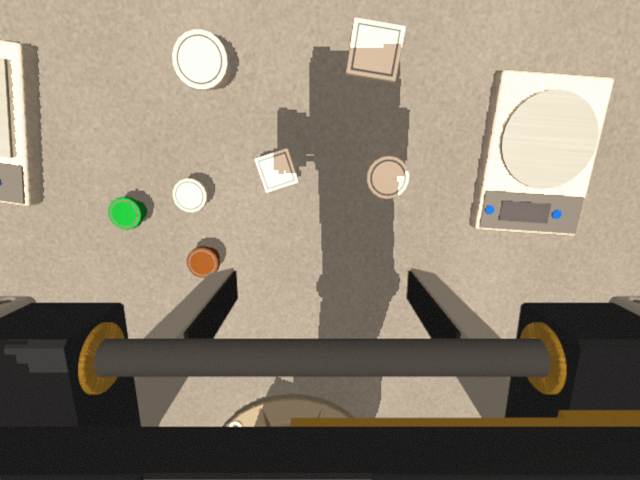

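Wrist overview: rl (200,59), rs (190,195), rm (388,177), sl about (377,48), ss about (277,170), round pan (549,138). Brown and green look-alikes are at (203,262) and (127,213). I'll enlarge the squares to read their yaw.

```bash
python3 - <<'E'
from h import *
im=cv2.imread('pics/w1.png')
A=cv2.resize(im[5:95,330:420],None,fx=4.4,fy=4.4,interpolation=cv2.INTER_CUBIC)
B=cv2.resize(im[130:220,235:325],None,fx=4.4,fy=4.4,interpolation=cv2.INTER_CUBIC)
cv2.imwrite('pics/crop1.png',np.hstack([A,B]))
c=load('w1')
for n,p,z in [('rl',(199.5,59),46),('rm',(388,177),40),('rs',(190,195),34),('sl',(377,48),42),('ss',(277,170),34),('rpan',(549,138),35)]: print(n,ray(c,*p,z).round(1))
P=[ray(c,*p,28)[:2] for p in [(503,71),(611,79),(577,234),(476,228)]]
print(np.round(P,0).tolist(), [np.degrees(np.arctan2(*(P[i]-P[j])[::-1])).round(1) for i,j in [(0,3),(1,2),(0,1),(3,2)]])
E
```

```text
rl [618.9  96.7  46. ]
rm [ 484.9 -129.5   40. ]
rs [460.6 125.7  34. ]
sl [ 632.3 -109.2   42. ]
ss [492.9  11.7  34. ]
rpan [ 533.3 -329.1   35. ]
[[612.0, -265.0], [603.0, -398.0], [409.0, -391.0], [417.0, -253.0]] [np.float64(-3.5), np.float64(-2.2), np.float64(86.3), np.float64(86.8)]
```

View pics/crop1.png

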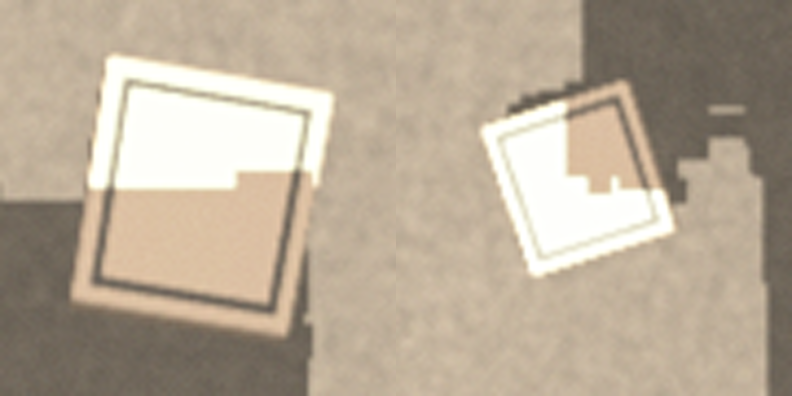

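```bash
python3 - <<'E'
from h import *
c=load('w1')
for n,Q,o,z in [('sl',[(108,58),(332,95),(290,333),(73,300)],(330,5),42),('ss',[(86,128),(231,82),(280,230),(138,276)],(235,130),34)]:
    P=np.array([ray(c,q[0]/4.4+o[0],q[1]/4.4+o[1],z)[:2] for q in Q])
    print(n,P.mean(0).round(1),[np.linalg.norm(P[i]-P[i-1]).round(1) for i in range(4)],[np.degrees(np.arctan2(*(P[i]-P[j])[::-1])).round(1) for i,j in [(0,3),(1,2),(0,1),(3,2)]])
E
```

```text
sl [ 630.1 -107.7] [np.float64(58.3), np.float64(59.2), np.float64(57.9), np.float64(59.2)] [np.float64(-7.8), np.float64(-7.8), np.float64(81.9), np.float64(82.2)]
ss [491.8  12. ] [np.float64(44.5), np.float64(44.0), np.float64(43.9), np.float64(44.2)] [np.float64(17.8), np.float64(17.9), np.float64(107.1), np.float64(107.9)]
```

>>> servo_tool(moves=[-1,0.6,0.486,-0.6,0,0,0,-1,0.6,0.486,-0.6,0,0,0,-1,0.6,0.486,-0.6,0,0,0,-1,0.6,0.486,-0.6,0,0,0,-1,0.6,0.486,-0.6,0,0,0,-1,0.6,0.486,-0.6,0,0,0,-1,0.6,0.486,-0.6,0,0,0,-1,0.6,0.486,-0.6,0,0,0,-1,0.6,0.486,-0.6,0,0,0,-1,0.6,0.486,-0.6,0,0,0,-1,0,0,0,0,0,0,-1,0,0,0,0,0,0])

```text
time_s: 3.8
eef_pos: [618.9, 95.9, 121.8]
ee_rot: [1.0, 0.0, -0.001, 0.0]
contact_force: [-0.2, -0.7, -0.2]
opening: 94.3
```

```bash
python3 - <<'E'
from h import *
s=snap('wrist','w2'); print(robot.read_state()['eef_pos']); c=load('w2')
print(proj(c,[618.5,97,46]), [proj(c,[618.5+32*np.cos(t),97+32*np.sin(t),46]) for t in [0,1.571,3.1416,4.712]])
E
```

```text
[618.97138695  95.66794566 122.51448682]
(np.float64(321.72173099874664), np.float64(249.0667534359751)) [(np.float64(321.7266861747053), np.float64(207.55602284815438)), (np.float64(280.04047666898487), np.float64(249.06658772976306)), (np.float64(321.7173462228917), np.float64(288.2937664019216)), (np.float64(363.4039478352544), np.float64(249.09082483735466))]
```

View pics/w2.png

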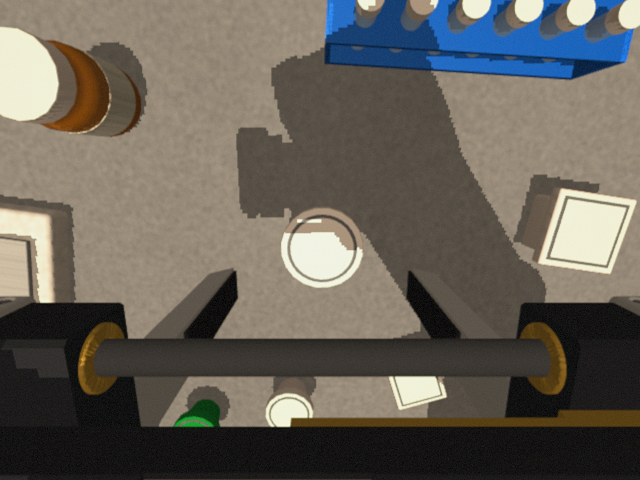

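The lid spans u 281–363, v 207–287, within a pixel of prediction. Descending and gripping.

>>> servo_tool(moves=[-1,0,0,-0.67,0,0,0,-1,0,0,-0.67,0,0,0,-1,0,0,-0.67,0,0,0,-1,0,0,-0.67,0,0,0,-1,0,0,-0.67,0,0,0,-1,0,0,0,0,0,0,1,0,0,0,0,0,0,1,0,0,0,0,0,0,1,0,0,0,0,0,0,1,0,0,0,0,0,0,1,0,0,0,0,0,0,1,0,0,0,0,0,0], squeeze=15)

```text
time_s: 5.05
eef_pos: [619.5, 96.9, 22.9]
ee_rot: [1.0, 0.0, 0.0, 0.0]
contact_force: [-2.3, -1.3, 7.7]
opening: 63.4
```

>>> servo_tool(moves=[1,0,0,0,0,0,0,1,0,0,0,0,0,0,1,0,0,0.5,0,0,0,1,0,0,0.8,0,0,0,1,0,0,0.8,0,0,0,1,0,0,0.8,0,0,0,1,0,0,0.5,0,0,0,1,0,0,0,0,0,0])

```text
time_s: 5.85
eef_pos: [620.2, 97.3, 126.7]
ee_rot: [1.0, 0.0, 0.002, -0.0]
contact_force: [-0.1, -0.3, -1.0]
opening: 63.6
```

>>> servo_tool(moves=[1,-0.2,-0.6,0,0,0,0,1,-0.2,-1,0,0,0,0,1,-0.2,-1,0,0,0,0,1,-0.2,-1,0,0,0,0,1,-0.2,-1,0,0,0,0,1,-0.2,-1,0,0,0,0,1,-0.2,-1,0,0,0,0,1,-0.2,-1,0,0,0,0,1,-0.2,-1,0,0,0,0,1,-0.2,-1,0,0,0,0,1,-0.2,-1,0,0,0,0,1,-0.2,-1,0,0,0,0])

```text
time_s: 7.05
eef_pos: [545.4, -252.7, 122.8]
ee_rot: [1.0, 0.0, -0.001, -0.0]
contact_force: [-0.1, 0.7, -1.2]
opening: 63.5
```

>>> servo_tool(moves=[1,-0.14,-1,0,0,0,0,1,-0.14,-0.9,0,0,0,0,1,-0.14,-0.7,0,0,0,0,1,0,0,0,0,0,0,1,0,0,0,0,0,0])

```text
time_s: 7.55
eef_pos: [533.3, -329.3, 123.0]
ee_rot: [1.0, -0.0, -0.001, -0.0]
contact_force: [-0.4, 0.3, -1.6]
opening: 63.4
```

```bash
python3 - <<'E'
from h import *
s=snap('wrist','w3'); print(robot.read_state()['eef_pos'],robot.read_state()['contact_force'])
E
```

```text
[ 533.8429465  -328.45150324  123.24535475] [ 0.75929838  0.41622888 -2.32265832]
```

View pics/w3.png

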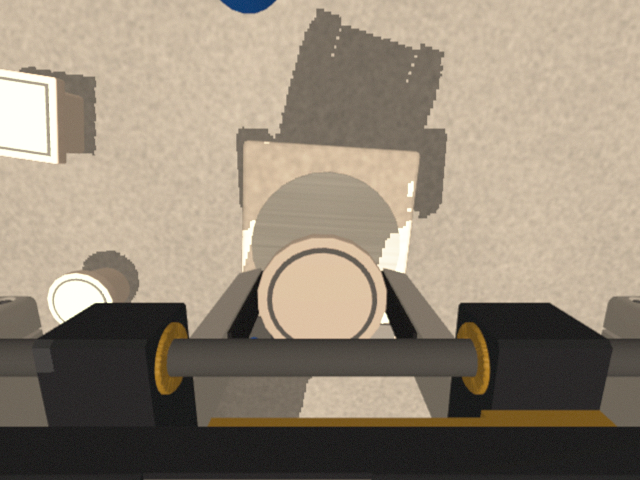

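Wrist view: pan edges at u 252–400 (widest near v 246), top at v 172. The held lid spans u 258–387 and is centred at (322,299).

```bash
python3 - <<'E'
from h import *
c=load('w3')
for p in [(252,246),(400,246),(326,172)]: print('pan',ray(c,*p,35).round(1))
for p in [(258,299),(387,299),(322,236)]: print('lid',ray(c,*p,147).round(1))
E
```

```text
pan [ 532.3 -272.    35. ]
pan [ 532.2 -390.8   35. ]
pan [ 590.5 -331.3   35. ]
lid [ 534.  -297.4  147. ]
lid [ 534.  -359.8  147. ]
lid [ 565.2 -328.4  147. ]
```

>>> servo_tool(moves=[1,-0.07,-0.07,-0.5,0,0,0,1,0,0,-0.6,0,0,0,1,0,0,-0.5,0,0,0,1,0,0,-0.3,0,0,0,1,0,0,-0.15,0,0,0,1,0,0,-0.1,0,0,0,1,0,0,-0.05,0,0,0,1,0,0,0,0,0,0])

```text
time_s: 8.4
eef_pos: [532.6, -331.2, 58.4]
ee_rot: [1.0, 0.0, 0.0, 0.0]
contact_force: [-0.0, 0.7, -1.4]
opening: 63.5
```

>>> servo_tool(moves=[1,0,0,-0.04,0,0,0,1,0,0,-0.02,0,0,0,1,0,0,0,0,0,0])

```text
time_s: 8.7
eef_pos: [532.8, -331.3, 57.9]
ee_rot: [1.0, 0.0, 0.0, 0.0]
contact_force: [-5.1, 3.6, 16.3]
opening: 63.7
```

>>> servo_tool(moves=[-1,0,0,0,0,0,0,-1,0,0,0,0,0,0,-1,0,0,0,0,0,0,-1,0,0,0,0,0,0,-1,0,0,0.5,0,0,0,-1,0,0,1,0,0,0,-1,0,0,1,0,0,0,-1,0,0,0.7,0,0,0,-1,0,0,0,0,0,0,-1,0,0,0,0,0,0])

```text
time_s: 9.7
eef_pos: [532.6, -331.3, 153.3]
ee_rot: [1.0, 0.0, 0.001, 0.0]
contact_force: [-0.4, 0.3, 0.4]
opening: 94.2
```

```bash
python3 - <<'E'
from h import *
s=snap('wrist','w4'); print(robot.read_state()['eef_pos'],robot.read_state()['contact_force'])
E
```

```text
[ 532.12895698 -331.05959502  152.37706294] [ 0.26635683  0.18894777 -0.15328284]
```

View pics/w4.png

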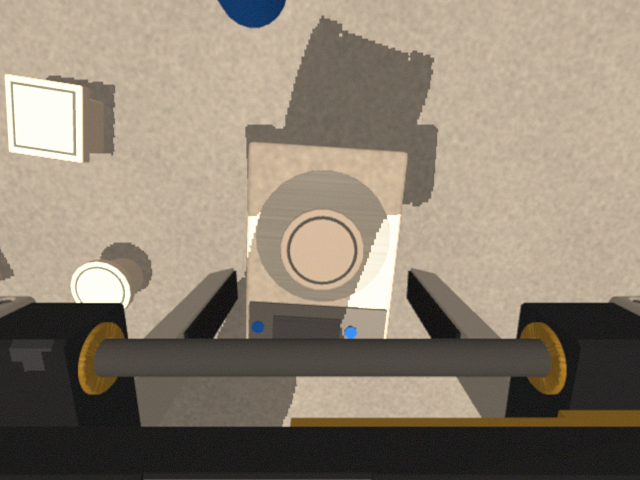

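Pan spans u 256–388, v 170–302. The placed lid spans u 280–363, v 209–289. I'll compare the centres.

```bash
python3 - <<'E'
from h import *
c=load('w4')
print('pan',[ray(c,*p,35).round(1)[:2].tolist() for p in [(256,236),(388,236),(322,170),(322,302)]])
print('lid',[ray(c,*p,81).round(1)[:2].tolist() for p in [(280,249),(363,249),(322,209),(322,289)]])
print('rm',ray(c,101.5,288,40))
E
```

```text
pan [[533.3, -271.9], [533.4, -389.0], [590.7, -330.4], [470.5, -330.5]]
lid [[533.3, -298.6], [533.3, -361.5], [563.7, -330.4], [501.1, -330.4]]
rm [ 486.14137223 -130.9084885    40.        ]
```

>>> servo_tool(moves=[-1,-0.196,0.8375,-0.283,0,0,0,-1,-0.196,0.8375,-0.283,0,0,0,-1,-0.196,0.8375,-0.283,0,0,0,-1,-0.196,0.8375,-0.283,0,0,0,-1,-0.196,0.8375,-0.283,0,0,0,-1,-0.196,0.8375,-0.283,0,0,0,-1,-0.196,0.8375,-0.283,0,0,0,-1,-0.196,0.8375,-0.283,0,0,0,-1,0,0,0,0,0,0,-1,0,0,0,0,0,0])

```text
time_s: 10.75
eef_pos: [484.9, -129.9, 83.9]
ee_rot: [1.0, 0.001, -0.001, -0.0]
contact_force: [0.4, -0.6, -0.2]
opening: 94.0
```

>>> servo_tool(moves=[-1,0,0,-0.765,0,0,0,-1,0,0,-0.765,0,0,0,-1,0,0,-0.765,0,0,0,-1,0,0,0,0,0,0,-1,0,0,0,0,0,0,1,0,0,0,0,0,0,1,0,0,0,0,0,0,1,0,0,0,0,0,0,1,0,0,0,0,0,0,1,0,0,0,0,0,0,1,0,0,0,0,0,0,1,0,0,0,0,0,0])

```text
time_s: 11.95
eef_pos: [485.4, -130.2, 15.7]
ee_rot: [1.0, 0.0, 0.0, 0.0]
contact_force: [-1.7, -0.5, 5.0]
opening: 53.2
```

>>> servo_tool(moves=[1,0,0,0,0,0,0,1,0,0,0.5,0,0,0,1,0,0,1,0,0,0,1,0,0,1,0,0,0,1,0,0,1,0,0,0,1,0,0,0.9,0,0,0,1,0,0,0.5,0,0,0,1,0,0,0,0,0,0])

```text
time_s: 12.75
eef_pos: [486.4, -130.3, 164.3]
ee_rot: [1.0, 0.0, 0.002, 0.0]
contact_force: [-0.2, -0.1, -2.0]
opening: 53.6
```

>>> servo_tool(moves=[1,0.1,-0.535,0,0,0,0,1,0.2,-0.9,0,0,0,0,1,0.2,-0.9,0,0,0,0,1,0.2,-0.9,0,0,0,0,1,0.2,-0.9,0,0,0,0,1,0.2,-0.9,0,0,0,0,1,0.2,-0.9,0,0,0,0,1,0.2,-0.5,0,0,0,0,1,0.27,-0.235,0,0,0,0,1,0,0,0,0,0,0,1,0,0,0,0,0,0])

```text
time_s: 13.85
eef_pos: [538.7, -328.9, 162.2]
ee_rot: [1.0, 0.001, -0.0, -0.0]
contact_force: [-0.4, 0.3, -1.4]
opening: 53.8
```

```bash
python3 - <<'E'
from h import *
s=snap('wrist','w5'); st=robot.read_state(); print(st['eef_pos'],st['contact_force']); c=load('w5')
g=s['image'][:,:,0].astype(int)
z=st['eef_pos'][2]+24
for y in [532,534]: print(proj(c,[y+27,-330.5,z]),proj(c,[y,-330.5,z]),proj(c,[532.4+32,-330.3,81]))
print(g[180:300:2,321].tolist())
E
```

```text
[ 538.544547   -328.8365162   162.40571874] [ 0.26103967  0.38644392 -1.1904264 ]
(np.float64(327.4339259681212), np.float64(260.0975516704758)) (np.float64(327.11024316706397), np.float64(313.2110072830314)) (np.float64(325.23019689834604), np.float64(214.34191361379717))
(np.float64(327.4589041461454), np.float64(255.99885583171695)) (np.float64(327.13338848835235), np.float64(309.41306685841136)) (np.float64(325.23019689834604), np.float64(214.34191361379717))
[171, 168, 173, 180, 170, 169, 170, 173, 164, 170, 164, 168, 167, 166, 165, 165, 165, 163, 215, 227, 229, 163, 106, 221, 227, 227, 226, 226, 227, 225, 225, 228, 197, 159, 183, 230, 226, 227, 227, 103, 103, 197, 228, 226, 227, 227, 224, 226, 225, 225, 223, 224, 224, 224, 224, 225, 225, 224, 225, 226]
```

View pics/w5.png

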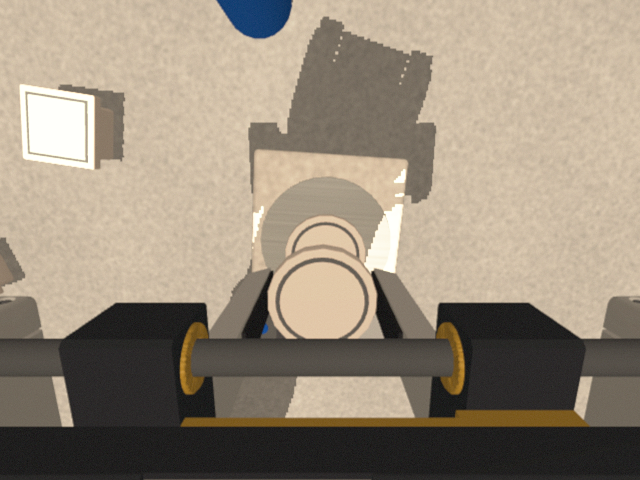

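The held lid is centred at u 322 with its top edge at v 246, so it is on the tool axis. The rl rim below starts at v 215. I need a shift of about -6.4 mm in x and -1.8 mm in y, then down.

>>> servo_tool(moves=[1,-0.21,-0.06,-0.3,0,0,0,1,0,0,-0.6,0,0,0,1,0,0,-0.6,0,0,0,1,0,0,-0.4,0,0,0,1,0,0,-0.15,0,0,0,1,0,0,-0.07,0,0,0,1,0,0,0,0,0,0,1,0,0,0,0,0,0])

```text
time_s: 14.7
eef_pos: [532.5, -332.2, 99.7]
ee_rot: [1.0, 0.0, 0.0, 0.0]
contact_force: [0.1, 0.2, -1.1]
opening: 53.3
```

>>> servo_tool(moves=[1,0,0,-0.05,0,0,0,1,0,0,-0.03,0,0,0,1,0,0,-0.01,0,0,0,1,0,0,0,0,0,0])

```text
time_s: 15.1
eef_pos: [532.4, -332.2, 96.8]
ee_rot: [1.0, 0.0, 0.0, 0.0]
contact_force: [-2.9, 0.7, 4.6]
opening: 54.0
```

>>> servo_tool(moves=[-1,0,0,0,0,0,0,-1,0,0,0,0,0,0,-1,0,0,0,0,0,0,-1,0,0,0,0,0,0,-1,0,0,0.5,0,0,0,-1,0,0,1,0,0,0,-1,0,0,1,0,0,0,-1,0,0,0.7,0,0,0,-1,0,0,0,0,0,0,-1,0,0,0,0,0,0])

```text
time_s: 16.1
eef_pos: [532.3, -332.1, 193.3]
ee_rot: [1.0, 0.0, 0.001, 0.0]
contact_force: [0.4, -0.3, 0.3]
opening: 94.0
```

```bash
python3 - <<'E'
from h import *
s=snap('wrist','w6'); print(robot.read_state()['eef_pos'])
im=cv2.imread('pics/w6.png')
cv2.imwrite('pics/crop6.png',cv2.resize(im[150:310,235:405],None,fx=3.5,fy=3.5,interpolation=cv2.INTER_CUBIC))
E
```

```text
[ 531.89851825 -331.95214547  192.30887564]
```

View pics/crop6.png

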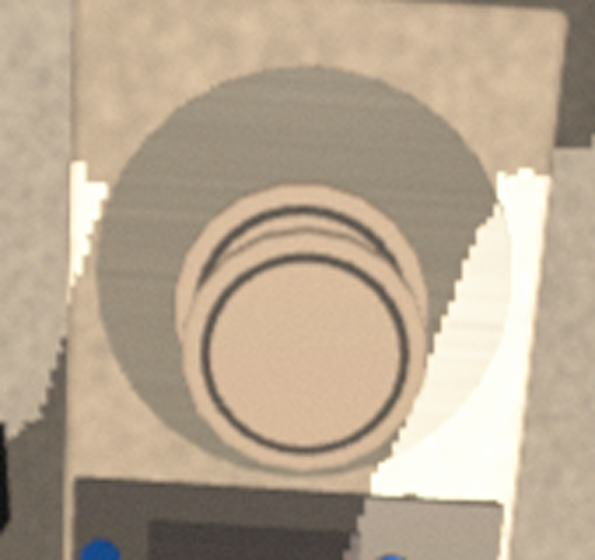

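Crop: the rl lid spans u 175–429 with top at 184. The rm lid spans u 182–426, v 230–472.

```bash
python3 - <<'E'
from h import *
c=load('w6')
r=lambda u,v,z: ray(c,235+u/3.5,150+v/3.5,z).round(1)[:2].tolist()
print('rl',r(175,300,81),r(429,300,81),r(302,184,81)); print('rm',r(182,351,121),r(426,351,121),r(304,230,121),r(304,472,121))
E
```

```text
rl [534.6, -299.1] [534.7, -362.2] [563.5, -330.7]
rm [532.0, -304.8] [532.1, -357.6] [558.5, -331.2] [504.3, -331.2]
```

>>> servo_tool(moves=[-0.4,-0.15,0.6,-0.25,0,0,0,-0.4,-0.15,1,-0.25,0,0,0,-0.4,-0.15,1,-0.25,0,0,0,-0.4,-0.15,1,-0.25,0,0,0,-0.4,-0.15,1,-0.25,0,0,0,-0.4,-0.15,1,-0.25,0,0,0,-0.4,-0.15,1,-0.25,0,0,0,-0.4,-0.15,1,-0.25,0,0,0,-0.4,-0.15,1,-0.25,0,0,0,-0.4,-0.15,1,-0.25,0,0,0,-0.4,-0.15,1,-0.25,0,0,0,-0.4,-0.15,1,-0.25,0,0,0])

```text
time_s: 17.35
eef_pos: [477.2, 17.1, 101.4]
ee_rot: [1.0, 0.0, -0.001, -0.0]
contact_force: [0.9, -0.0, -0.1]
opening: 65.7
```

>>> servo_tool(moves=[-0.4,-0.14,1,0,0,0,0,-0.4,-0.14,1,0,0,0,0,-0.4,-0.14,1,0,0,0,0,-0.4,-0.15,0.62,0,0,0,0,-0.4,0,0,0,0,0,0,-0.4,0,0,0,0,0,0])

```text
time_s: 17.95
eef_pos: [460.6, 124.3, 101.8]
ee_rot: [1.0, 0.001, -0.001, 0.0]
contact_force: [0.5, -0.2, -0.5]
opening: 65.6
```

```bash
python3 - <<'E'
from h import *
s=snap('wrist','w7'); print(robot.read_state()['eef_pos'])
c=load('w7'); print(proj(c,[460.8,125.5,34]))
E
```

```text
[460.79749185 123.73855861 101.83692979]
(np.float64(321.6014934255915), np.float64(250.98622997958716))
```

View pics/w7.png

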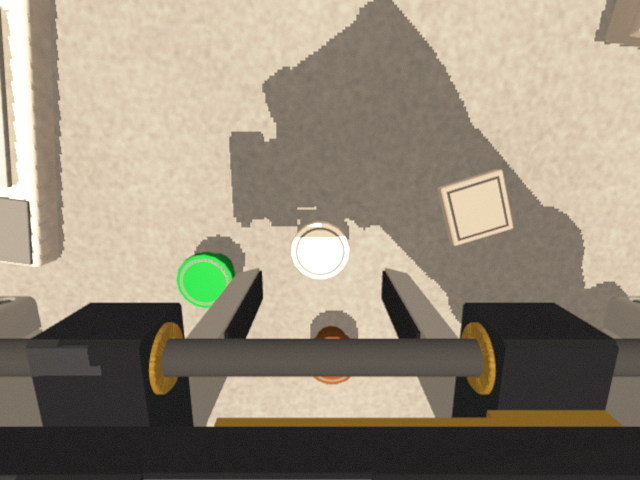

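The lid is centred at (320,250) against a predicted (321.6,251), and the fingers clear green and brown. Gripping.

>>> servo_tool(moves=[-0.4,0,0,-0.61,0,0,0,-0.4,0,0,-0.61,0,0,0,-0.4,0,0,-0.61,0,0,0,-0.4,0,0,-0.61,0,0,0,-0.4,0,0,-0.61,0,0,0,-0.4,0,0,0,0,0,0,-0.4,0,0,0,0,0,0,1,0,0,0,0,0,0,1,0,0,0,0,0,0,1,0,0,0,0,0,0,1,0,0,0,0,0,0,1,0,0,0,0,0,0])

```text
time_s: 19.2
eef_pos: [461.5, 124.6, 11.3]
ee_rot: [1.0, 0.0, 0.0, -0.0]
contact_force: [-1.0, -0.8, 8.2]
opening: 43.3
```

>>> servo_tool(moves=[1,0,0,0,0,0,0,1,0,0,0,0,0,0,1,0,0,0.5,0,0,0,1,0,0,1,0,0,0,1,0,0,1,0,0,0,1,0,0,1,0,0,0,1,0,0,1,0,0,0,1,0,0,1,0,0,0,1,0,0,0.5,0,0,0,1,0,0,0,0,0,0])

```text
time_s: 20.2
eef_pos: [462.1, 124.8, 192.9]
ee_rot: [1.0, 0.0, 0.002, -0.0]
contact_force: [-0.4, -0.6, -1.0]
opening: 43.7
```

>>> servo_tool(moves=[1,0.15,-0.6,0,0,0,0,1,0.15,-1,0,0,0,0,1,0.15,-1,0,0,0,0,1,0.15,-1,0,0,0,0,1,0.15,-1,0,0,0,0,1,0.15,-1,0,0,0,0,1,0.15,-1,0,0,0,0,1,0.15,-1,0,0,0,0,1,0.15,-1,0,0,0,0,1,0.15,-1,0,0,0,0,1,0.15,-1,0,0,0,0,1,0.15,-1,0,0,0,0])

```text
time_s: 21.4
eef_pos: [514.6, -224.5, 189.6]
ee_rot: [1.0, 0.0, -0.001, -0.0]
contact_force: [0.5, 0.2, 0.0]
opening: 43.8
```

>>> servo_tool(moves=[1,0.14,-1,0,0,0,0,1,0.14,-1,0,0,0,0,1,0.14,-0.9,0,0,0,0,1,0.12,-0.68,0,0,0,0,1,0,0,0,0,0,0,1,0,0,0,0,0,0])

```text
time_s: 22.0
eef_pos: [530.8, -330.4, 189.5]
ee_rot: [1.0, 0.0, -0.001, -0.001]
contact_force: [0.2, 0.3, 0.0]
opening: 43.4
```

```bash
python3 - <<'E'
from h import *
s=snap('wrist','w8'); print(robot.read_state()['eef_pos'])
im=cv2.imread('pics/w8.png')
cv2.imwrite('pics/crop8.png',cv2.resize(im[170:370,235:405],None,fx=3,fy=3,interpolation=cv2.INTER_CUBIC))
E
```

```text
[ 530.98666522 -329.82536767  189.87812873]
```

View pics/crop8.png

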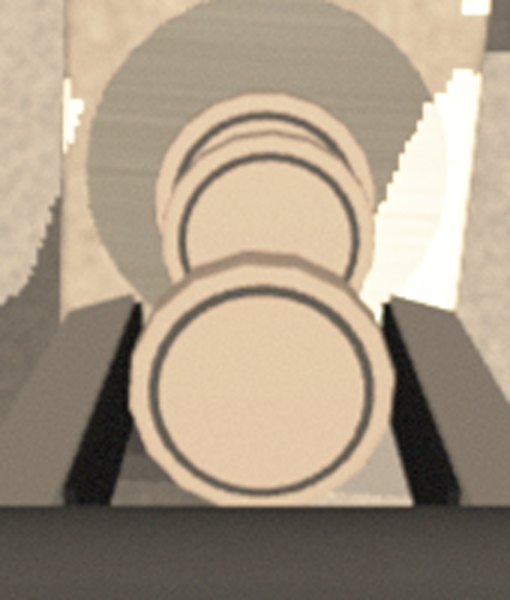

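Crop: the held lid spans u 130–396, with its top rim at v 264 and bottom about 507. The rm lid below spans u 162–376, with its top at v 134.

```bash
python3 - <<'E'
from h import *
c=load('w8')
r=lambda u,v,z: ray(c,235+u/3,170+v/3,z).round(1)[:2].tolist()
print('rm',r(162,240,121),r(376,240,121),r(269,134,121)); print('rs',r(130,386,213),r(396,386,213),r(263,264,213),r(263,507,213))
E
```

```text
rm [531.5, -304.8] [531.6, -358.0] [558.2, -331.4]
rs [531.4, -308.3] [531.4, -351.4] [551.9, -329.8] [509.8, -329.9]
```

>>> servo_tool(moves=[1,0.01,-0.05,-0.3,0,0,0,1,0,0,-0.6,0,0,0,1,0,0,-0.5,0,0,0,1,0,0,-0.3,0,0,0,1,0,0,-0.14,0,0,0,1,0,0,0,0,0,0,1,0,0,-0.04,0,0,0,1,0,0,0,0,0,0])

```text
time_s: 22.85
eef_pos: [531.8, -332.5, 134.9]
ee_rot: [1.0, 0.0, 0.0, 0.0]
contact_force: [-0.6, -0.3, 0.2]
opening: 43.6
```

>>> servo_tool(moves=[1,0,0.02,-0.05,0,0,0,1,0,0,-0.04,0,0,0,1,0,0,-0.02,0,0,0,1,0,0,0,0,0,0])

```text
time_s: 23.25
eef_pos: [532.3, -331.9, 132.4]
ee_rot: [1.0, 0.0, 0.001, 0.0]
contact_force: [-3.0, 1.6, 12.2]
opening: 43.6
```

>>> servo_tool(moves=[-1,0,0,0,0,0,0,-1,0,0,0,0,0,0,-1,0,0,0,0,0,0,-1,0,0,0,0,0,0,-1,0,0,0.5,0,0,0,-1,0,0,1,0,0,0,-1,0,0,1,0,0,0,-1,0,0,0.5,0,0,0,-1,0,0,0,0,0,0,-1,0,0,0,0,0,0])

```text
time_s: 24.25
eef_pos: [531.3, -331.6, 220.8]
ee_rot: [1.0, 0.0, -0.0, -0.0]
contact_force: [0.1, -0.1, -0.3]
opening: 93.9
```

```bash
python3 - <<'E'
from h import *
s=snap('wrist','w9'); print(robot.read_state()['eef_pos']); c=load('w9')
im=s['image']
for n,z,R in [('rs',155,22),('rm',121,27)]:
    print(n,[np.round(proj(c,[531.5+R*a,-331.3+R*b,z]),1).tolist() for a,b in [(1,0),(-1,0),(0,1),(0,-1)]])
u,v=map(int,np.round(proj(c,[531.5,-331.3,155])))
print(u,v,im[v,u-60:u+60:2,0].tolist(), im[v-60:v+60:2,u,0].tolist())
E
```

```text
[ 531.0728503  -331.5021976   220.16457812]
rs [[322.8, 222.5], [322.7, 280.0], [293.0, 251.8], [352.5, 251.8]]
rm [[322.7, 209.1], [322.6, 272.1], [290.3, 241.3], [355.0, 241.3]]
323 252 [200, 204, 201, 201, 205, 206, 202, 158, 147, 150, 150, 149, 149, 148, 148, 183, 216, 153, 140, 212, 215, 214, 212, 212, 212, 215, 213, 213, 213, 214, 214, 213, 211, 216, 214, 211, 215, 214, 213, 212, 211, 114, 186, 214, 194, 252, 251, 251, 250, 250, 250, 249, 250, 254, 254, 254, 254, 254, 255, 242] [156, 155, 152, 187, 217, 211, 101, 180, 187, 195, 217, 187, 97, 200, 215, 177, 183, 217, 177, 115, 213, 214, 214, 212, 216, 215, 211, 212, 212, 214, 214, 214, 215, 213, 213, 213, 212, 215, 213, 214, 215, 171, 128, 215, 154, 91, 91, 93, 92, 85, 73, 72, 71, 73, 66, 73, 67, 101, 72, 68]
```

Stack edges match the prediction within a pixel. On to the large square.

>>> servo_tool(moves=[-1,0.33,0.744,-0.4,0,0,-0.157,-1,0.33,0.744,-0.4,0,0,-0.157,-1,0.33,0.744,-0.4,0,0,-0.157,-1,0.33,0.744,-0.4,0,0,-0.157,-1,0.33,0.744,-0.4,0,0,-0.157,-1,0.33,0.744,-0.4,0,0,-0.157,-1,0.33,0.744,-0.4,0,0,-0.157,-1,0.33,0.744,-0.4,0,0,-0.157,-1,0.33,0.744,-0.4,0,0,-0.157,-1,0.33,0.744,-0.4,0,0,-0.157,-1,0,0,0,0,0,0,-1,0,0,0,0,0,0])

```text
time_s: 25.5
eef_pos: [629.8, -108.1, 99.7]
ee_rot: [0.998, -0.067, -0.001, -0.0]
contact_force: [0.8, -0.8, 0.8]
opening: 93.7
```

```bash
python3 - <<'E'
from h import *
s=snap('wrist','w10'); print(robot.read_state()['eef_pos'],robot.read_state()['ee_rot']); c=load('w10')
print(proj(c,[630.3,-108.3,42]))
g=s['image'].min(2)
m=(g>150).astype(np.uint8)
im=s['image'][150:330,230:420,::-1]
cv2.imwrite('pics/crop10.png',cv2.resize(im,None,fx=3,fy=3,interpolation=cv2.INTER_CUBIC))
E
```

```text
[ 629.90204408 -109.04752665  100.29877688] [ 9.97677722e-01 -6.81073763e-02 -7.36543375e-04  7.21510134e-05]
(np.float64(323.30538046843077), np.float64(253.8774224689079))
```

View pics/crop10.png

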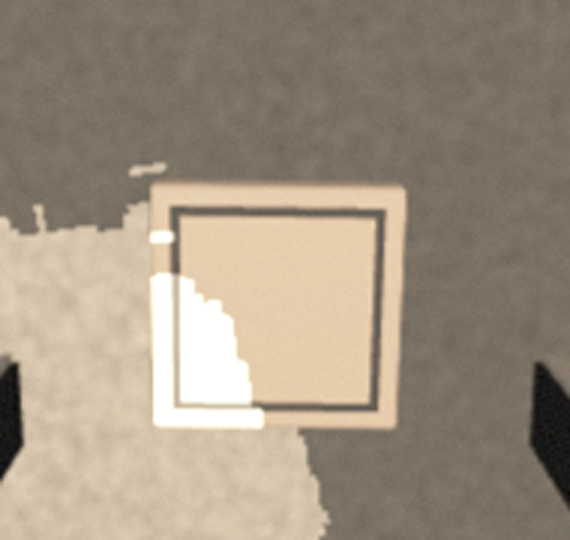

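The lid is upright in the view, centred at (322.7,252.3) against a predicted (323.3,253.9). Gripping.

>>> servo_tool(moves=[-1,0.02,0,-0.68,0,0,0,-1,0,0,-0.68,0,0,0,-1,0,0,-0.68,0,0,0,-1,0,0,-0.68,0,0,0,-1,0,0,0,0,0,0,-1,0,0,0,0,0,0,1,0,0,0,0,0,0,1,0,0,0,0,0,0,1,0,0,0,0,0,0,1,0,0,0,0,0,0,1,0,0,0,0,0,0,1,0,0,0,0,0,0])

```text
time_s: 26.75
eef_pos: [631.3, -108.6, 19.8]
ee_rot: [0.998, -0.068, 0.0, 0.0]
contact_force: [-2.3, -0.5, 4.7]
opening: 60.0
```

>>> servo_tool(moves=[1,0,0,0,0,0,0,1,0,0,0,0,0,0,1,0,0,0.5,0,0,0,1,0,0,0.8,0,0,0,1,0,0,1,0,0,0,1,0,0,1,0,0,0,1,0,0,0.5,0,0,0,1,0,0,0,0,0,0])

```text
time_s: 27.55
eef_pos: [632.3, -108.6, 135.9]
ee_rot: [0.998, -0.068, 0.002, 0.0]
contact_force: [-0.3, 0.7, -2.0]
opening: 60.1
```

>>> servo_tool(moves=[1,-0.12,0.6,0,0,0,0,1,-0.12,1,0,0,0,0,1,-0.12,1,0,0,0,0,1,-0.12,1,0,0,0,0,1,-0.12,1,0,0,0,0,1,-0.12,1,0,0,0,0,1,-0.12,1,0,0,0,0,1,-0.12,1,0,0,0,0,1,-0.12,1,0,0,0,0,1,-0.12,1,0,0,0,0,1,-0.12,1,0,0,0,0,1,-0.12,1,0,0,0,0])

```text
time_s: 28.75
eef_pos: [586.2, 241.2, 131.7]
ee_rot: [0.998, -0.068, -0.001, 0.0]
contact_force: [0.1, 0.3, -1.4]
opening: 60.0
```

>>> servo_tool(moves=[1,-0.08,1,0,0,0,0,1,-0.08,1,0,0,0,0,1,-0.08,1,0,0,0,0,1,-0.08,1,0,0,0,0,1,-0.08,0.8,0,0,0,0,1,-0.08,0.42,0,0,0,0,1,0,0,0,0,0,0,1,0,0,0,0,0,0])

```text
time_s: 29.55
eef_pos: [573.3, 394.9, 132.6]
ee_rot: [0.998, -0.068, -0.0, 0.001]
contact_force: [-0.8, -0.2, -1.5]
opening: 59.8
```

```bash
python3 - <<'E'
from h import *
s=snap('wrist','w11'); print(robot.read_state()['eef_pos'],robot.read_state()['ee_rot'])
im=s['image'][80:350,180:470,::-1]
cv2.imwrite('pics/crop11.png',cv2.resize(im,None,fx=2.2,fy=2.2,interpolation=cv2.INTER_CUBIC))
E
```

```text
[573.82935177 394.43990636 132.93885462] [ 9.97635797e-01 -6.87200218e-02 -1.10848692e-04  6.02974154e-04]
```

View pics/crop11.png

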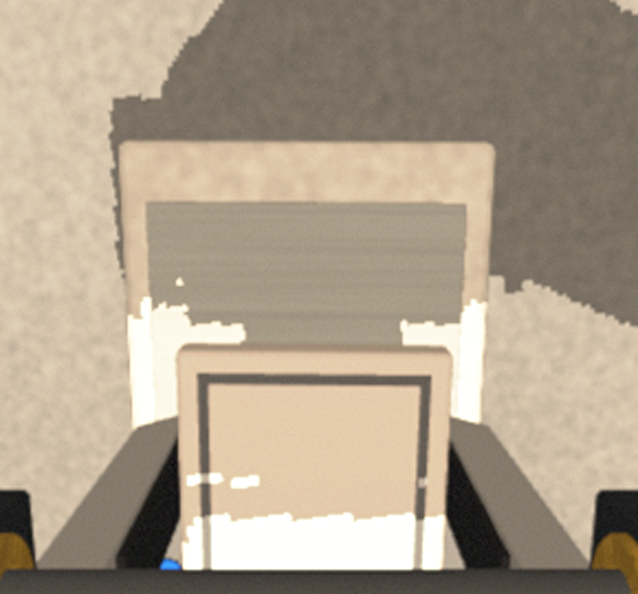

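Crop: pan's far corners at (146,202) and (466,206). The held lid's far corners are at (180,352) and (450,352). Pan and tub are nearly parallel.

```bash
python3 - <<'E'
from h import *
c=load('w11')
r=lambda u,v,z: ray(c,180+u/2.2,80+v/2.2,z)[:2]
th=np.radians(-7.8)
for n,a,b,z,h in [('pan',r(146,202,35),r(466,206,35),35,58),('lid',r(180,352,156),r(450,352,156),156,30)]:
    d=a-b; L=np.hypot(*d); yaw=np.arctan2(-d[0],d[1]); m=(a+b)/2-h*np.array([np.cos(yaw),np.sin(yaw)])
    print(n,L.round(1),np.degrees(yaw).round(1),m.round(1))
E
```

```text
pan 115.1 -8.5 [572.1 398.8]
lid 57.2 -7.8 [573.1 395.3]
```

>>> servo_tool(moves=[1,-0.03,0.1,-0.4,0,0,0,1,0,0,-0.7,0,0,0,1,0,0,-0.7,0,0,0,1,0,0,-0.5,0,0,0,1,0,0,-0.2,0,0,0,1,0,0,0,0,0,0,1,0,0,0,0,0,0])

```text
time_s: 30.3
eef_pos: [573.1, 399.2, 59.2]
ee_rot: [0.998, -0.068, 0.0, -0.0]
contact_force: [0.6, 0.5, -1.3]
opening: 60.0
```

>>> servo_tool(moves=[1,0,0,-0.04,0,0,0,1,0,0,-0.02,0,0,0,1,0,0,0,0,0,0])

```text
time_s: 30.6
eef_pos: [572.8, 399.2, 57.1]
ee_rot: [0.998, -0.068, 0.0, -0.0]
contact_force: [-0.2, 0.0, -2.1]
opening: 59.8
```

>>> servo_tool(moves=[1,0,-0.02,-0.05,0,0,0,1,0,0,-0.03,0,0,0,1,0,0,0,0,0,0])

```text
time_s: 30.9
eef_pos: [572.8, 398.4, 54.8]
ee_rot: [0.998, -0.068, 0.0, -0.0]
contact_force: [-1.8, -2.2, 6.2]
opening: 60.0
```

>>> servo_tool(moves=[-1,0,0,0,0,0,0,-1,0,0,0,0,0,0,-1,0,0,0,0,0,0,-1,0,0,0,0,0,0,-1,0,0,0.5,0,0,0,-1,0,0,1,0,0,0,-1,0,0,1,0,0,0,-1,0,0,0.7,0,0,0,-1,0,0,0,0,0,0,-1,0,0,0,0,0,0])

```text
time_s: 31.9
eef_pos: [572.8, 398.6, 151.3]
ee_rot: [0.998, -0.068, 0.001, -0.0]
contact_force: [-0.3, 0.0, -0.4]
opening: 93.7
```

```bash
python3 - <<'E'
from h import *
s=snap('wrist','w12'); print(robot.read_state()['eef_pos']); c=load('w12')
im=s['image'][140:340,225:425,::-1]
cv2.imwrite('pics/crop12.png',cv2.resize(im,None,fx=3,fy=3,interpolation=cv2.INTER_CUBIC))
E
```

```text
[572.51739966 398.25686881 150.31910205]
```

View pics/crop12.png

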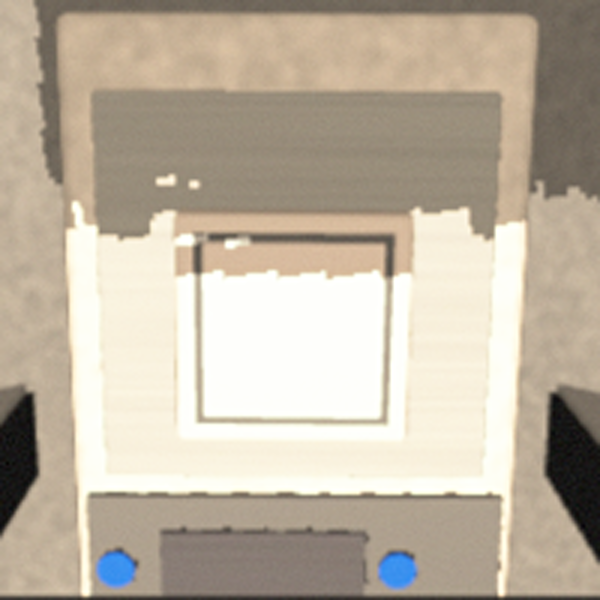

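Pan corners: (91,91), (503,93), (486,474), (104,474). Lid corners: (175,212), (413,212), (406,438), (178,438).

```bash
python3 - <<'E'
from h import *
c=load('w12')
for n,Q,z in [('pan',[(91,91),(503,93),(486,474),(104,474)],35),('lid',[(175,212),(413,212),(406,438),(178,438)],77)]:
    P=np.array([ray(c,225+u/3,140+v/3,z)[:2] for u,v in Q]); print(n,P.mean(0).round(1),[np.linalg.norm(P[i]-P[i-1]).round(1) for i in range(4)],[np.degrees(np.arctan2(*(P[i]-P[j])[::-1])).round(1) for i,j in [(0,3),(1,2),(0,1),(3,2)]])
c=load('w7')
E
```

```text
pan [572.8 398. ] [np.float64(115.2), np.float64(115.9), np.float64(114.6), np.float64(117.3)] [np.float64(-8.4), np.float64(-7.7), np.float64(81.9), np.float64(82.2)]
lid [572.7 399. ] [np.float64(59.4), np.float64(59.0), np.float64(59.4), np.float64(59.5)] [np.float64(-8.5), np.float64(-8.0), np.float64(82.2), np.float64(82.2)]
```

>>> servo_tool(moves=[-0.6,-0.192,-0.92,0,0,0,0.37,-0.6,-0.192,-0.92,0,0,0,0.37,-0.6,-0.192,-0.92,0,0,0,0.37,-0.6,-0.192,-0.92,0,0,0,0.37,-0.6,-0.192,-0.92,0,0,0,0.37,-0.6,-0.192,-0.92,0,0,0,0.37,-0.6,-0.192,-0.92,0,0,0,0.37,-0.6,-0.192,-0.92,0,0,0,0.37,-0.6,-0.192,-0.92,0,0,0,0.37,-0.6,-0.192,-0.92,0,0,0,0.37,-0.6,-0.192,-0.92,-0.5,0,0,0.37,-0.6,-0.192,-0.92,-0.5,0,0,0.37])

```text
time_s: 33.15
eef_pos: [502.9, 66.1, 119.5]
ee_rot: [0.992, 0.126, -0.0, 0.0]
contact_force: [0.6, 0.3, -0.6]
opening: 75.1
```

>>> servo_tool(moves=[-0.6,-0.192,-0.92,-0.5,0,0,0.37,-0.6,-0.192,-0.92,0,0,0,0.37,-0.6,0,0,0,0,0,0,-0.6,0,0,0,0,0,0])

```text
time_s: 33.55
eef_pos: [491.7, 11.8, 104.9]
ee_rot: [0.988, 0.156, -0.0, -0.0]
contact_force: [0.6, 0.1, -0.4]
opening: 75.3
```

```bash
python3 - <<'E'
from h import *
s=snap('wrist','w13'); st=robot.read_state(); print(st['eef_pos'],st['ee_rot']); c=load('w13')
R=c['E'][:3,:3]
t=np.radians(18); ex=np.array([np.cos(t),np.sin(t)]);ey=np.array([-ex[1],ex[0]])
print([np.round(proj(c,[*(np.array([492,12])+22.5*(a*ex+b*ey)),34]),1).tolist() for a,b in [(1,1),(1,-1),(-1,-1),(-1,1)]])
m=((s['image'].min(2)>160)*255).astype(np.uint8)
im=s['image']; u,v=map(int,proj(c,[492,12,34]))
print(u,v,[im[v-14+k,u-60:u+60:2,2].tolist() for k in (0,28)],im[v-60:v+60:2,u-10,2].tolist())
E
```

```text
[491.9835469   12.58643253 105.10888009] [ 9.87601689e-01  1.56980368e-01 -1.37097200e-04 -2.19830294e-04]
[[292.9, 220.8], [353.9, 220.8], [352.6, 278.6], [294.1, 278.5]]
323 250 [[177, 169, 172, 178, 181, 182, 182, 181, 179, 170, 174, 180, 181, 176, 176, 168, 179, 148, 94, 174, 177, 177, 178, 178, 175, 176, 181, 175, 174, 177, 176, 177, 178, 174, 177, 178, 178, 178, 177, 176, 177, 167, 97, 171, 176, 123, 103, 101, 99, 97, 100, 99, 100, 99, 95, 99, 93, 96, 95, 94], [180, 184, 188, 187, 184, 177, 173, 173, 174, 175, 183, 186, 187, 190, 181, 190, 255, 255, 180, 255, 254, 254, 254, 254, 254, 254, 254, 254, 254, 254, 254, 254, 254, 254, 254, 254, 254, 254, 254, 254, 255, 219, 103, 176, 168, 96, 99, 100, 98, 106, 101, 101, 100, 99, 97, 92, 99, 102, 101, 98]] [98, 100, 99, 100, 96, 104, 102, 102, 103, 101, 96, 100, 105, 102, 112, 156, 179, 158, 94, 184, 255, 239, 175, 176, 180, 186, 225, 254, 254, 254, 254, 254, 254, 254, 254, 254, 254, 254, 254, 254, 255, 179, 255, 253, 176, 174, 171, 176, 176, 176, 177, 176, 170, 167, 168, 176, 177, 173, 174, 175]
```

Lid edges (u 294–353, v 220–277) match the prediction. Gripping.

>>> servo_tool(moves=[-0.6,0,0,-0.63,0,0,0,-0.6,0,0,-0.63,0,0,0,-0.6,0,0,-0.63,0,0,0,-0.6,0,0,-0.63,0,0,0,-0.6,0,0,-0.63,0,0,0,-0.6,0,0,0,0,0,0,-0.6,0,0,0,0,0,0,1,0,0,0,0,0,0,1,0,0,0,0,0,0,1,0,0,0,0,0,0,1,0,0,0,0,0,0,1,0,0,0,0,0,0])

```text
time_s: 34.8
eef_pos: [492.2, 12.0, 11.1]
ee_rot: [0.988, 0.157, 0.0, 0.0]
contact_force: [-1.4, 0.2, 5.3]
opening: 44.7
```

>>> servo_tool(moves=[1,0,0,0,0,0,0,1,0,0,0,0,0,0,1,0,0,0.5,0,0,0,1,0,0,1,0,0,0,1,0,0,1,0,0,0,1,0,0,1,0,0,0,1,0,0,1,0,0,0,1,0,0,0.5,0,0,0,1,0,0,0,0,0,0])

```text
time_s: 35.7
eef_pos: [493.1, 12.1, 162.8]
ee_rot: [0.988, 0.157, 0.002, 0.0]
contact_force: [-0.1, -0.5, -1.0]
opening: 45.3
```

>>> servo_tool(moves=[1,0.19,0.6,0,0,0,-0.374,1,0.19,0.95,0,0,0,-0.374,1,0.19,0.95,0,0,0,-0.374,1,0.19,0.95,0,0,0,-0.374,1,0.19,0.95,0,0,0,-0.374,1,0.19,0.95,0,0,0,-0.374,1,0.19,0.95,0,0,0,-0.374,1,0.19,0.95,0,0,0,-0.374,1,0.19,0.95,0,0,0,-0.374,1,0.19,0.95,0,0,0,-0.374,1,0.19,0.95,0,0,0,-0.374,1,0.19,0.95,0,0,0,-0.374])

```text
time_s: 36.9
eef_pos: [560.0, 344.4, 159.1]
ee_rot: [0.999, -0.039, -0.001, 0.001]
contact_force: [0.1, -1.1, -0.5]
opening: 44.9
```

>>> servo_tool(moves=[1,0.19,0.95,0,0,0,-0.374,1,0.19,0.9,0,0,0,-0.374,1,0,0,0,0,0,0,1,0,0,0,0,0,0])

```text
time_s: 37.3
eef_pos: [571.0, 399.2, 158.9]
ee_rot: [0.998, -0.07, -0.001, 0.001]
contact_force: [0.6, -0.3, -1.0]
opening: 45.0
```

```bash
python3 - <<'E'
from h import *
s=snap('wrist','w14'); st=robot.read_state(); print(st['eef_pos'],st['ee_rot']); c=load('w14')
z=st['eef_pos'][2]+24
t=np.radians(-8.2); ex=np.array([np.cos(t),np.sin(t)]);ey=np.array([-ex[1],ex[0]])
def box(o,h,z): return [np.round(proj(c,[*(np.array(o)+h*(a*ex+b*ey)),z]),1).tolist() for a,b in [(1,1),(1,-1),(-1,-1),(-1,1)]]
print('held at TCP',box(st['eef_pos'][:2],22.5,z)); print('sl',box([572.7,399],30,77))
im=s['image']
u,v=map(int,proj(c,[*st['eef_pos'][:2],z])); print(u,v)
print(im[v-15,u-70:u+70:2,2].tolist()); print(im[v-110:v-30:2,u+8,2].tolist())
v2=int(box([572.7,399],30,77)[0][1])+8; print(v2, im[v2,u-60:u+60:2,2].tolist())
E
```

```text
[571.35800109 398.39321956 159.3324108 ] [ 9.97519755e-01 -7.03805827e-02 -6.31919179e-04  7.15723445e-04]
held at TCP [[277.6, 254.5], [373.7, 254.7], [370.3, 341.8], [280.0, 341.5]]
sl [[283.7, 206.0], [362.3, 206.3], [360.1, 280.6], [285.4, 280.4]]
325 299
[109, 107, 109, 110, 110, 111, 107, 111, 106, 58, 45, 162, 176, 175, 125, 87, 164, 177, 173, 175, 176, 174, 175, 174, 172, 174, 174, 174, 174, 178, 176, 175, 176, 173, 172, 174, 174, 173, 176, 175, 176, 174, 176, 174, 174, 176, 177, 174, 175, 175, 172, 161, 86, 140, 174, 176, 164, 33, 69, 109, 110, 109, 109, 110, 106, 107, 109, 110, 110, 119]
[139, 139, 140, 137, 134, 134, 139, 137, 130, 151, 177, 179, 144, 91, 170, 176, 178, 177, 179, 178, 175, 178, 177, 176, 176, 179, 178, 174, 187, 255, 255, 127, 125, 163, 174, 177, 154, 90, 126, 176]
214 [234, 235, 234, 233, 233, 234, 232, 196, 202, 175, 169, 181, 177, 95, 89, 88, 88, 93, 91, 90, 92, 95, 90, 90, 93, 94, 93, 91, 90, 92, 93, 92, 93, 92, 92, 92, 89, 92, 89, 89, 88, 87, 96, 104, 102, 123, 176, 178, 155, 185, 205, 203, 205, 233, 138, 138, 144, 207, 234, 236]
```

>>> servo_tool(moves=[1,0.03,-0.01,-0.4,0,0,0,1,0,0,-0.6,0,0,0,1,0,0,-0.6,0,0,0,1,0,0,-0.4,0,0,0,1,0,0,-0.2,0,0,0,1,0,0,-0.08,0,0,0,1,0,0,0,0,0,0,1,0,0,0,0,0,0])

```text
time_s: 38.15
eef_pos: [573.0, 399.1, 93.1]
ee_rot: [0.998, -0.071, 0.0, -0.0]
contact_force: [-0.8, -0.3, -0.3]
opening: 44.8
```

>>> servo_tool(moves=[1,0,0,-0.04,0,0,0,1,0,0,-0.03,0,0,0,1,0,0,-0.02,0,0,0,1,0,0,0,0,0,0])

```text
time_s: 38.55
eef_pos: [572.7, 398.7, 89.7]
ee_rot: [0.998, -0.071, -0.0, -0.0]
contact_force: [0.1, -0.2, 0.0]
opening: 44.7
```

>>> servo_tool(moves=[1,0,0,-0.03,0,0,0,1,0,0,-0.03,0,0,0,1,0,0,0,0,0,0])

```text
time_s: 38.85
eef_pos: [572.9, 398.8, 88.3]
ee_rot: [0.998, -0.071, 0.0, -0.0]
contact_force: [-0.3, 0.3, 4.5]
opening: 44.6
```

Landed. Releasing, rising and taking final checks.

>>> servo_tool(moves=[-1,0,0,0,0,0,0,-1,0,0,0,0,0,0,-1,0,0,0,0,0,0,-1,0,0,0,0,0,0,-1,0,0,0.5,0,0,0,-1,0,0,1,0,0,0,-1,0,0,1,0,0,0,-1,0,0,0.7,0,0,0,-1,0,0,0,0,0,0,-1,0,0,0,0,0,0])

```text
time_s: 39.85
eef_pos: [572.8, 398.9, 184.9]
ee_rot: [0.998, -0.071, 0.001, -0.0]
contact_force: [-1.1, -0.3, -0.7]
opening: 93.9
```

```bash
python3 - <<'E'
from h import *
s=snap('wrist','w15'); a=snap('scene','scene1'); 
A=cv2.resize(s['image'][140:340,225:425],(400,400),interpolation=cv2.INTER_CUBIC)
B=a['image'][100:400,130:530]
C=np.vstack([B,np.zeros((100,400,3),np.uint8)])
cv2.imwrite('pics/fin.png',np.hstack([A,C])[:,:,::-1])
c=load('w15'); t=np.radians(-8.2); ex=np.array([np.cos(t),np.sin(t)]);ey=np.array([-ex[1],ex[0]])
for o,h,z in [([572.7,399],30,77),([572.7,399],22.5,111)]:
    print([((np.array(proj(c,[*(np.array(o)+h*(p*ex+q*ey)),z]))-[225,140])*2).round(0).tolist() for p,q in [(1,1),(1,-1),(-1,-1),(-1,1)]])
E
```

```text
[[124.0, 129.0], [268.0, 129.0], [264.0, 266.0], [127.0, 265.0]]
[[136.0, 161.0], [256.0, 161.0], [254.0, 275.0], [138.0, 275.0]]
```

View pics/fin.png

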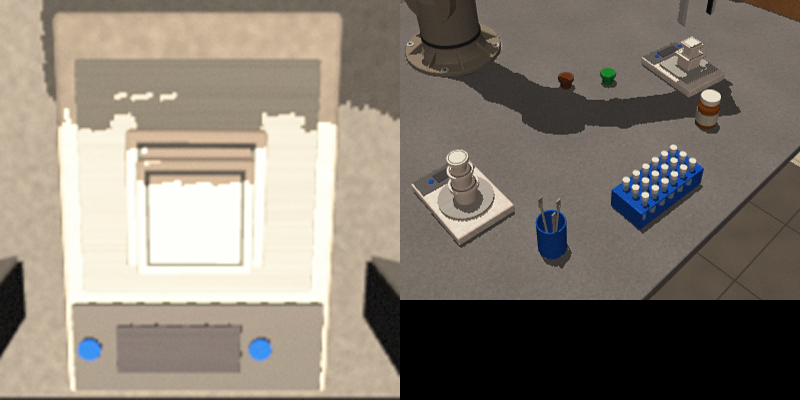

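Final view: both stacks stand. The ss lid (u 136–254) is centred on the sl lid (u 127–267), and the bystanders and look-alikes are in place.

```bash
python3 -c "
from rig import job; print(job.job_done())"
```

```text
the job is handed in; nothing more can be done
None
```

Both stacks are built and the job is handed in; it finished at about 40 s of the 134 s allowed. The hand-in gave no verdict.

- **Round scale:** the large, medium and small round tubs are stacked in that order. The large tub's lid measured about 2 mm off the pan's centre. The medium tub is within about 1 mm of the large one, and the small tub's edges matched the expected outline to within about a pixel.
- **Square scale:** the large tub measured about 1 mm off the pan's centre. The small tub on top is centred on it to about 1 mm by eye, and both are turned in line with the pan.
- **Everything else:** in the last scene picture both stacks stand upright. The rack, pot, jar and the brown and green look-alikes appear to be where they were. The gripper was open and about 70 mm clear of the square stack when I handed in.

No check failed. The arm's reported position and the camera measurements disagreed by about 1 mm at times, so I used the camera to align the tubs.

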